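# Seat the keyed arbor in the welding positioner's hub and hold it down

## Task

Take the keyed arbor (the one with the blue grip block) out of its stand and fit it into the hub on the welding positioner: lower its shaft into the bore, turn it until the key slips into the keyway, and keep pushing against the spring ejector until the flange lies flat on the hub, fully home. Finish still gripping the arbor and pushing it down, since the ejector would lift it again as soon as it is let go, and leave the plain arbor with the black grip block standing where it is.

Things in the scene. Friction and masses are not known exactly. Their poses are not given: they have to be found in the camera images.
- arbor_grip (a point): Centre of the keyed arbor's blue grip block: 44 mm long (x), 20 mm thick (y; pinch it across this), 46 mm high, standing on a steel flange 64 mm in diameter and 8 mm thick. This point is 23 mm over the flange's top, 31 mm over its underside, 81 mm over the shaft's lower end. z up along the shaft, x towards the key. Arbor loose, 0.36 to 0.56 kg.
- arbor: Keyed arbor, origin at the centre of the flange's underside. Below it a 25 mm shaft, 50 mm long, its last 5 mm tapering to 20 mm. A brass key, 8 mm wide, on the +x side reaches out to 19 mm from the axis, from 8 to 38 mm below the flange; the last 12 mm of shaft are round and enter the bore before the key meets the hub. Yellow marks on flange and block top: key's side. z up.
- stand: Fixed orange tube (68 mm outside, 46 mm inside diameter) on a grey 100 mm square foot; origin under its centre, rim 64 mm up. The keyed arbor starts in it, flange on the rim, shaft and key hanging free inside at any yaw.
- plain_arbor: The plain arbor, black grip block, in a second stand of the same kind: same sizes, no key, no yellow mark. To be left alone. Origin at the centre of the flange's underside.
- hub_face (a point): Centre of the hub's upper face, 141 mm above the table. Bore 27 mm in diameter, 58 mm deep, with one keyway 10.5 mm wide, out to 20.5 mm from the axis on the +x side, all the way down. A yellow mark on the face lies just outside the keyway. z up, x towards the keyway: a seated arbor has its x along this x and its flange on this face.
- hub: Fixed upright aluminium cylinder, 90 mm in diameter, 66 mm high, on the round faceplate of the blue welding positioner (220 by 200 mm, 75 mm high to the faceplate, a 60 mm thick motor sticking out 60 mm at its far side). Does not turn. Origin at the centre of its underside; axes as for hub_face.
- ejector (a joint): Spring ejector at the bottom of the bore: 0 when free (its top 42 mm below the hub's face), growing as it is pressed, 0.008 m when the arbor is fully home. The spring pushes up with about 6 N at 0 and 12 N at 0.008.

How it is judged:
On the way:
1. the keyed arbor has been lifted out of its stand and carried over the hub (horizontal distance between arbor and hub_face below 0.03 m and z of arbor in the frame of hub_face above 0.02 m and angle between arbor's own z axis and vertical below 0.2 rad), for 0.1 s.
At the end, for the whole second after the job is handed in: Keyed arbor upright (0.06 rad) in the bore, axes within 3 mm, key aligned (0.15 rad), flange within 2.2 mm of the hub's face, at rest, ejector pressed over 5 mm, over 5 N on the hub, fingers still gripping it (over 3 N); plain arbor still standing within 15 mm of its place (z of arbor in the frame of hub_face below 0.0022 m and horizontal distance between arbor and hub_face below 0.003 m and angle between the x axis of arbor and the x axis of hub_face, either way round below 0.15 rad and angle between arbor's own z axis and vertical below 0.06 rad and value of joint ejector above 0.005 m and contact force between arbor and hub above 5 N and contact force between the fingers and arbor above 3 N and linear speed of arbor below 0.02 m/s and angle between plain_arbor's own z axis and vertical below 0.2 rad and distance of plain_arbor from where it was at the start of the episode below 0.015 m); the arm keeps its last pose, push and grip.
It fails at once if the plain arbor is knocked or moved by more than 15 mm (distance of plain_arbor from where it was at the start of the episode above 0.015 m).
It also fails if it takes over 42 s, if anything falls off the work surface, if the arm or the gripper's body presses on something with over 40 N, if the wrist force passes 120 N, or if a joint passes its speed limit or range.

## Robot

A 6-joint arm with a two-finger parallel gripper is mounted at the origin on the work surface. World frame = base frame: x ahead of the robot, y to its left, z up, the work surface at z = 0. Lengths are in m, angles in rad, forces in N, time in s.
With the tool pointing down it reaches from about 0.4 to 0.925 m from the base axis. Payload 12.5 kg.
Tool frame: the origin (TCP) lies at the very end of the fingers, on their centre line; the grasp point (between the pads) lies 19 mm behind it; z points along the fingers, y is the line along which they close (so a half turn about z gives the same grasp; the last joint's range is limited). The gripper opens to 95 mm and grips with 3 to 60 N. Pads are 20 mm wide; open, the fingers measure 119 mm over their backs; the gripper's body (75 mm by 180 mm) begins 59 mm behind the grasp point.
Start: joints at [-1.405, 0.491, 1.559, -0, 1.092, -0.106], TCP at [0.168, -0.602, 0.215] pointing down, gripper open.
Joint ranges: [-3.1, 3.1], [-0.84, 2.19], [0.05, 2.79], [-1.13, 4.28], [0.06, 2.93], [-2.69, 2.69]. Speed limits (rad/s): [2.22, 2.22, 2.79, 3.14, 3.14, 3.14].

## Interface

Orientations are given as [roll, pitch, yaw] about the fixed x, y, z axes, in that order (R = Rz(yaw) Ry(pitch) Rx(roll)).
In Python, from cell import manip gives the robot as it stands.
- The arm moves only by the tool drive_tool, never from a script. Its argument "moves" is text: rows parted by semicolons, each of 7 numbers parted by spaces: the shift along the tool's x, y, z normalised to -1 to 1, where 1 is 600 mm, then the turn, a rotation vector about the tool's x, y, z normalised to -1 to 1, where 1 is pi/4 rad, then the closure in counts, from 0 (fully open) to 255 (shut). In form: x y z rx ry rz jaw; .... A call has 1 to 10 rows; each row shifts and turns the commanded pose from where the row before left it, along the tool's axes as they then stand; what a row does not reach is not made up. A row lasts 1/12 s, in which the tool goes at most 41.7 mm and 7.16 degrees, less where a joint would pass 70% of its speed; a pose out of reach is approached as far as the arm can. A call with a number of a shift or a turn outside -1 to 1 is refused whole. A call with a gripper value outside its range is refused whole. The fingers move at their own pace and stop on an object; "force" is the grip in N (left out, the last holds). Time passes only in rows, so rows that do not move let the fingers close. It gives the time, the measured TCP pose, the force, the opening and the grip force at its end, in the units of the state.
- manip.observe(): the state, without advancing time (a new reading comes with each control period).
- manip.snapshot(name): name is "scene" or "top" or "wrist"; returns the picture (420x560x3 uint8, red, green, blue); there is no depth.
- manip.camera_model(name): a dict with "intrinsics" (3x3 intrinsics, pixels), "cam_to_world" (4x4, takes a point from camera to world coordinates); the wrist camera has in their place "T_tool_cam" (4x4, takes a point from camera to tool coordinates, whose origin is the TCP and whose axes are the flange's). Camera axes: x right, y down, z forward; pixel columns grow to the right and rows downward; lengths in m; the calibration is good to about 2 mm. A picture is of the moment at which its call begins: read the wrist's pose just before it. camera_model takes no time and is no camera call.
- manip.finish_job(): hands the job in; it is judged then, once.
The state is a dict: "t": time; "joint_positions": joint angles; "joint_vel": joint speeds; "joint_efforts": joint torques, N m; "tool_pos": TCP position; "tool_rot": TCP orientation; "force": force on the tool from outside, world axes, zero at the start; "torque": the same for the moment, N m; "grip_width": opening from 0.0 (shut) to 1.0 (fully open); "finger_force": force on a finger pad.
Only numpy, scipy, OpenCV 4.12 (cv2) and the standard library are available. Lean on these libraries where they do the work, as an engineer would, in place of code of your own. Each camera call takes 0.05 s, during which the arm holds its last target. There are 200 camera calls.

## Working session

There is one attempt and no reset: what is moved stays moved. The work goes in short steps, Python scripts to look and compute and a tool call to move; the robot and the scene stay as the last step left them, time stands still between calls to the robot, and variables do not carry over. Pictures are saved under pics/ and viewed, at most 10 in all, crops included, and the job is handed in when it is done.

Besides the shell and the picture viewer there is one more tool, called after "Request:" as name(argument=value, ...) on one line, values as JSON. drive_tool: Moves the arm, as the interface text tells. Its arguments: {"type":"object","properties":{"moves":{"type":"string"},"force":{"type":"number"}},"required":["moves"]}

```bash
mkdir -p pics; python3 - <<'E'
from cell import manip
import cv2,numpy as np
s=manip.observe();print({k:np.round(v,3) for k,v in s.items()})
for n in("scene","top","wrist"):
    im=manip.snapshot(n);np.save(f'pics/{n}0.npy',im);cv2.imwrite(f'pics/{n}0.png',im[:,:,::-1]);print(n,{k:np.round(v,4).tolist() for k,v in manip.camera_model(n).items()})
a=[cv2.imread(f'pics/{n}0.png') for n in("scene","top")]
E
```

```text
{'t': np.float64(0.0), 'joint_positions': array([-1.405,  0.492,  1.559, -0.   ,  1.092, -0.106]), 'joint_vel': array([-0.   ,  0.001,  0.   ,  0.   ,  0.   ,  0.   ]), 'joint_efforts': array([ 0.0000e+00, -6.1265e+01, -2.5819e+01,  6.9000e-02,  4.8000e-02,
       -0.0000e+00]), 'tool_pos': array([ 0.168, -0.602,  0.214]), 'tool_rot': array([-3.14 , -0.   ,  0.272]), 'force': array([-0.345,  0.069,  0.384]), 'torque': array([-0.038, -0.044, -0.034]), 'finger_force': np.float64(0.0), 'grip_width': np.float64(1.002)}
scene {'intrinsics': [[496.9942, 0.0, 285.6939], [0.0, 496.9942, 210.3913], [0.0, 0.0, 1.0]], 'cam_to_world': [[-0.7247, 0.4303, -0.5381, 1.0791], [0.689, 0.4578, -0.5618, 0.5631], [0.0046, -0.7779, -0.6283, 0.7292], [0.0, 0.0, 0.0, 1.0]]}
top {'intrinsics': [[495.8116, 0.0, 282.2224], [0.0, 495.8116, 211.7363], [0.0, 0.0, 1.0]], 'cam_to_world': [[-0.0242, -0.9928, 0.117, 0.4532], [-0.9991, 0.02, -0.0368, 0.0225], [0.0342, -0.1178, -0.9924, 1.0618], [0.0, 0.0, 0.0, 1.0]]}
wrist {'intrinsics': [[289.4127, 0.0, 281.2492], [0.0, 289.4127, 210.9091], [0.0, 0.0, 1.0]], 'T_tool_cam': [[0.0024, -0.9654, -0.2609, 0.0732], [1.0, 0.0019, 0.002, -0.0003], [-0.0014, -0.2609, 0.9654, -0.1705], [0.0, 0.0, 0.0, 1.0]]}
```

View pics/top0.png

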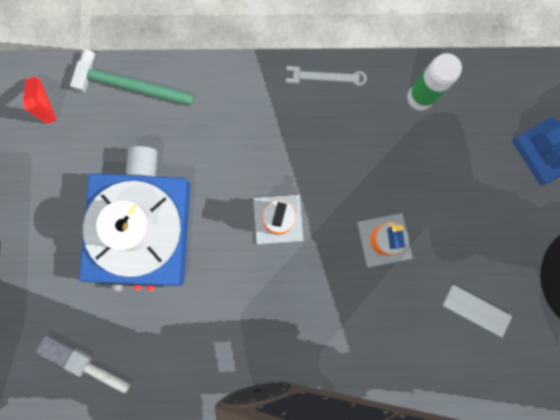

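View pics/scene0.png

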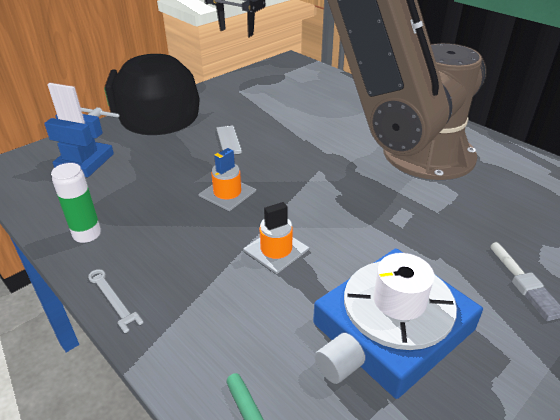

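The top view shows the keyed arbor at (395,238), the plain one at (279,216), and the hub at (122,225) with its mark up and to the right at about (132,210). The scene view agrees with this layout. Next: rough positions.

```bash
cat > h.py <<'E'
import numpy as np,cv2
from cell import manip
from scipy.spatial.transform import Rotation as R
def cam(n,s=None):
    m=manip.camera_model(n);K=np.array(m['intrinsics'])
    if n!='wrist':return K,np.array(m['cam_to_world'])
    T=np.eye(4);T[:3,:3]=R.from_euler('xyz',s['tool_rot']).as_matrix();T[:3,3]=s['tool_pos']
    return K,T@np.array(m['T_tool_cam'])
def ray(uv,z,KT):
    K,T=KT;uv=np.atleast_2d(np.array(uv,float))
    d=(T[:3,:3]@np.linalg.inv(K)@np.c_[uv,np.ones(len(uv))].T).T
    return T[:3,3]+d*((z-T[2,3])/d[:,2])[:,None]
def proj(P,KT):
    K,T=KT;p=np.linalg.inv(T)@np.r_[P,1];p=K@p[:3];return p[:2]/p[2]
def mask(im,lo,hi,roi):
    h=cv2.cvtColor(im,cv2.COLOR_RGB2HSV);m=cv2.inRange(h,lo,hi);o=np.zeros_like(m);a,b,c,d=roi;o[b:d,a:c]=m[b:d,a:c];return o
def cent(m):
    y,x=np.nonzero(m);return np.array([x.mean(),y.mean()]),len(x)
E
python3 - <<'E'
from h import *
im=np.load('pics/top0.npy');KT=cam('top')
Y=((18,90,120),(35,255,255))
for n,roi,z in(('arb',(370,210,425,260),.118),('hub',(95,195,150,255),.141)):
    c,k=cent(mask(im,*Y,roi));print(n,'yellow',c,k,ray(c,z,KT)[0])
b=mask(im,(105,100,30),(125,255,255),(370,210,425,260));c,k=cent(b);print('blue',c,k,ray(c,.11,KT)[0],cv2.minAreaRect(np.argwhere(b)[:,::-1].astype(np.float32)))
d=mask(im,(0,0,0),(180,255,70),(105,210,140,240));c,k=cent(d);print('bore',c,k,ray(c,.141,KT)[0])
d=mask(im,(0,0,0),(180,255,45),(265,195,295,235));c,k=cent(d);print('black',c,k,ray(c,.115,KT)[0])
A=cv2.resize(im[200:265,360:430],(420,390),interpolation=cv2.INTER_CUBIC);B=cv2.resize(im[195:255,90:155],(390,390)[:2],interpolation=cv2.INTER_CUBIC)
cv2.imwrite('pics/c1.png',np.hstack([A,B])[:,:800,::-1])
E
```

```text
arb yellow [395.70833333 226.83333333] 72 [ 0.53087252 -0.23047458  0.118     ]
hub yellow [127.28888889 219.66666667] 45 [0.55284113 0.27511001 0.141     ]
blue [395.59471366 239.        ] 227 [ 0.50791085 -0.23118223  0.11      ] ((395.7499694824219, 237.25), (20.223255157470703, 13.859293937683105), 81.8698959350586)
bore [120.25352113 223.61971831] 71 [0.54577176 0.28786842 0.141     ]
black [nan nan] 0 [nan nan nan]h.py:18: RuntimeWarning: Mean of empty slice.
  y,x=np.nonzero(m);return np.array([x.mean(),y.mean()]),len(x)
  ret = ret.dtype.type(ret / rcount)
```

View pics/c1.png

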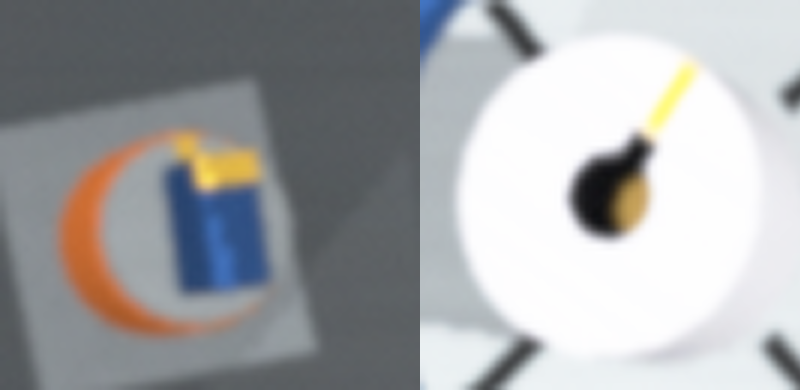

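The crop shows the arbor block's top face with its mark towards image-up (+x), and the hub's mark towards up-right. Next: yaws, centres and the first move.

```bash
python3 - <<'E'
from h import *
KT=cam('top');im=np.load('pics/top0.npy')
c=np.array([(197,158),(258,152),(268,283),(215,290)])/6+[360,200]
p=ray(c,.118,KT);print(p.round(4),p.mean(0));
v=p[1]-p[2];print('yaw',np.degrees(np.arctan2(v[1],v[0])))
m=mask(im,(0,0,225),(180,30,255),(90,195,155,255));cs=max(cv2.findContours(m,0,1)[0],key=cv2.contourArea);e=cv2.fitEllipse(cv2.convexHull(cs));print(e)
h=ray([(608-420)/6+90,195/6.5+195],.141,KT)[0];y=ray([(670-420)/6+90,100/6.5+195],.141,KT)[0];print(h,ray(e[0],.141,KT)[0],y,'yaw',np.degrees(np.arctan2(*(y-h)[1::-1])))
s=manip.observe();M=R.from_euler('xyz',s['tool_rot']).as_matrix()
print(M.T@(np.r_[p.mean(0)[:2],.23]-s['tool_pos'])/.6)
E
```

```text
[[ 0.532  -0.2249  0.118 ]
 [ 0.5335 -0.2448  0.118 ]
 [ 0.4914 -0.2458  0.118 ]
 [ 0.4896 -0.2286  0.118 ]] [ 0.51159962 -0.2360299   0.118     ]
yaw 1.3500075033726626
((128.90444946289062, 223.46205139160156), (65.01415252685547, 84.47783660888672), 5.305072784423828)
[0.54317233 0.28586219 0.141     ] [0.54573334 0.27207107 0.141     ] [0.56996567 0.2672961  0.141     ] yaw -34.7195173009486
[ 0.71568283 -0.43360381 -0.02590623]
```

Request:
drive_tool(moves="0.055 -0.033 -0.002 0 0 0 0;0.055 -0.033 -0.002 0 0 0 0;0.055 -0.033 -0.002 0 0 0 0;0.055 -0.033 -0.002 0 0 0 0;0.055 -0.033 -0.002 0 0 0 0;0.055 -0.033 -0.002 0 0 0 0;0.055 -0.033 -0.002 0 0 0 0;0.055 -0.033 -0.002 0 0 0 0;0.055 -0.033 -0.002 0 0 0 0;0.055 -0.033 -0.002 0 0 0 0")

```text
t: 0.98
tool_pos: [0.4335, -0.3211, 0.2267]
tool_rot: [-3.142, 0.0, 0.272]
force: [1.2, -0.7, -0.2]
grip_width: 1.002
finger_force: 0.0
```

Request:
drive_tool(moves="0.055 -0.033 -0.002 0 0 0 0;0.055 -0.033 -0.002 0 0 0 0;0.055 -0.033 -0.002 0 0 0 0;0 0 0 0 0 -0.15 0;0 0 0 0 0 -0.15 0;0 0 0 0 0 -0.15 0;0 0 0 0 0 -0.15 0;0 0 0 0 0 -0.15 0;0 0 0 0 0 -0.15 0;0 0 0 0 0 -0.15 0")

```text
t: 1.82
tool_pos: [0.5119, -0.2388, 0.23]
tool_rot: [-3.141, 0.0, 1.102]
force: [-0.2, -0.2, -0.2]
grip_width: 1.002
finger_force: 0.0
```

Request:
drive_tool(moves="0 0 0 0 0 -0.15 0;0 0 0 0 0 -0.15 0;0 0 0 0 0 -0.15 0;0 0 0 0 0 -0.15 0;0 0 0 0 0 -0.15 0;0 0 0 0 0 -0.15 0;0 0 0 0 0 -0.15 0;0 0 0 0 0 -0.15 0;0 0 0 0 0 -0.15 0;0 0 0 0 0 -0.15 0")

```text
t: 2.65
tool_pos: [0.5119, -0.2389, 0.23]
tool_rot: [-3.141, -0.0, 2.28]
force: [-0.0, -0.5, 0.3]
grip_width: 1.003
finger_force: 0.0
```

Request:
drive_tool(moves="0 0 0 0 0 -0.15 0;0 0 0 0 0 -0.15 0;0 0 0 0 0 -0.15 0;0 0 0 0 0 -0.15 0;0 0 0 0 0 -0.15 0;0 0 0 0 0 -0.15 0;0 0 0 0 0 -0.15 0;0 0 0 0 0 -0.1 0;0 0 0 0 0 0 0")

```text
t: 3.4
tool_pos: [0.5119, -0.2389, 0.2301]
tool_rot: [3.142, -0.0, -3.102]
force: [-0.8, 0.2, -0.9]
grip_width: 1.0
finger_force: 0.0
```

```bash
python3 - <<'E'
from h import *
s=manip.observe();im=manip.snapshot('wrist');np.save('pics/w1.npy',im);np.save('pics/w1s.npy',np.r_[s['tool_pos'],s['tool_rot']])
KT=cam('wrist',s);print(proj([.5116,-.236,.118],KT))
cv2.imwrite('pics/w1.png',im[:,:,::-1])
E
```

```text
[284.07750293 207.85677047]
```

View pics/w1.png

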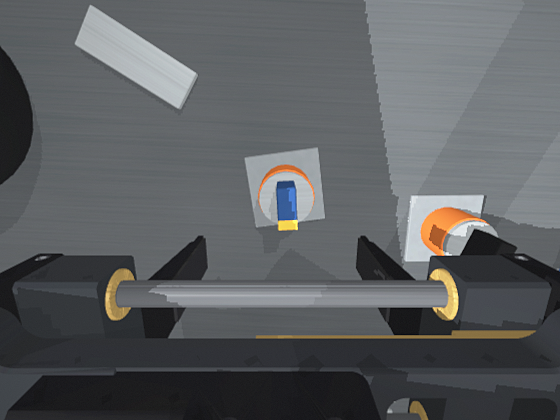

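The block's top spans about (277–298, 189–231), with the yellow key end at the bottom of the picture, as expected.

```bash
python3 - <<'E'
from h import *
im=np.load('pics/w1.npy');a=np.load('pics/w1s.npy');KT=cam('wrist',dict(tool_pos=a[:3],tool_rot=a[3:]))
B=mask(im,(105,100,100),(125,255,255),(265,170,310,245));Y=mask(im,(18,90,100),(35,255,255),(265,170,310,245))
hsv=cv2.cvtColor(im,cv2.COLOR_RGB2HSV)
print('V col 287',hsv[178:234:2,290,2])
m=B|Y
L=[];Rr=[];rows=range(194,216,2)
for r in rows:
    x=np.nonzero(m[r])[0];L.append(x.min()-.5);Rr.append(x.max()+.5)
print(L,Rr)
pl=ray(np.c_[L,rows],.118,KT);pr=ray(np.c_[Rr,rows],.118,KT)
for p in(pl,pr):
    k=np.polyfit(p[:,0],p[:,1],1);print(k,np.degrees(np.arctan(k[0])),np.polyval(k,.512))
yy,xx=np.nonzero(Y);print('yellow rows',yy.min(),yy.max(),xx.min(),xx.max());
# shape: row widths
for r in range(178,236,3):
    x=np.nonzero(m[r])[0]; print(r,x.min() if len(x) else None,x.max() if len(x) else None,Y[r,x].sum()//255 if len(x) else 0)
print(ray([(287,188.5),(288,231)],.118,KT))
E
```

```text
V col 287 [201 161 111 113 107 193 220 215 211 209 210 216 143 148 148 150 151 153
 152 152 156 240 247 245 243 252 126  96]
[np.float64(276.5), np.float64(276.5), np.float64(276.5), np.float64(276.5), np.float64(276.5), np.float64(276.5), np.float64(276.5), np.float64(276.5), np.float64(277.5), np.float64(277.5), np.float64(277.5)] [np.float64(295.5), np.float64(295.5), np.float64(295.5), np.float64(295.5), np.float64(295.5), np.float64(295.5), np.float64(295.5), np.float64(295.5), np.float64(296.5), np.float64(296.5), np.float64(296.5)]
[ 0.09154092 -0.29001142] 5.23033121570323 -0.24314247398852892
[ 0.10886411 -0.27963661] 6.21298677885014 -0.2238981843444313
yellow rows 220 230 278 297
178 None None 0
181 283 292 0
184 278 293 0
187 277 294 0
190 276 295 0
193 277 295 0
196 277 295 0
199 277 295 0
202 277 295 0
205 277 295 0
208 277 295 0
211 278 296 0
214 278 296 0
217 278 296 0
220 290 296 7
223 278 297 20
226 278 297 20
229 278 297 20
232 None None 0
235 None None 0
[[ 0.49167412 -0.23399228  0.118     ]
 [ 0.53606768 -0.23085567  0.118     ]]
```

Request:
drive_tool(moves="-0.0025 0.009 0 0 0 -0.068 0;0 0 0.05 0 0 0 0;0 0 0.05 0 0 0 0;0 0 0.05 0 0 0 0;0 0 0.05 0 0 0 0;0 0 0.03 0 0 0 0;0 0 0.023 0 0 0 0;0 0 0 0 0 0 0;0 0 0 0 0 0 0")

```text
t: 4.2
tool_pos: [0.5131, -0.2334, 0.0782]
tool_rot: [3.141, -0.001, -3.054]
force: [-0.3, -0.4, 0.3]
grip_width: 1.002
finger_force: 0.0
```

Request:
drive_tool(moves="0 0 0 0 0 0 255;0 0 0 0 0 0 255;0 0 0 0 0 0 255;0 0 0 0 0 0 255;0 0 0 0 0 0 255;0 0 0 0 0 0 255;0 0 0 0 0 0 255;0 0 0 0 0 0 255;0 0 0 0 0 0 255;0 0 0 0 0 0 255", force=50)

```text
t: 5.03
tool_pos: [0.5133, -0.2335, 0.0784]
tool_rot: [-3.142, -0.0, -3.052]
force: [0.0, 0.1, 0.6]
grip_width: 0.357
finger_force: 0.0
```

Still closing; continue, then lift.

Request:
drive_tool(moves="0 0 0 0 0 0 255;0 0 0 0 0 0 255;0 0 0 0 0 0 255;0 0 0 0 0 0 255;0 0 0 0 0 0 255;0 0 0 0 0 0 255")

```text
t: 5.53
tool_pos: [0.5132, -0.2335, 0.0784]
tool_rot: [-3.142, -0.0, -3.052]
force: [-0.6, -0.3, -0.1]
grip_width: 0.207
finger_force: 50.0
```

Request:
drive_tool(moves="0 0 -0.02 0 0 0 255;0 0 -0.03 0 0 0 255;0 0 -0.04 0 0 0 255;0 0 -0.05 0 0 0 255;0 0 -0.05 0 0 0 255;0 0 -0.05 0 0 0 255;0 0 -0.03 0 0 0 255;0 0 0 0 0 0 255;0 0 0 0 0 0 255")

```text
t: 6.28
tool_pos: [0.5131, -0.2334, 0.2401]
tool_rot: [-3.141, 0.0, -3.052]
force: [-0.6, 0.7, -4.7]
grip_width: 0.21
finger_force: 50.0
```

```bash
python3 - <<'E'
from h import *
s=manip.observe();print(s['tool_pos'],s['tool_rot'],s['grip_width'],s['finger_force'],s['t'])
im=manip.snapshot('wrist');cv2.imwrite('pics/w2.png',im[:,:,::-1])
yaw=np.radians(-34.7+180)
dyaw=(yaw-s['tool_rot'][2]+np.pi)%(2*np.pi)-np.pi;print('dyaw',dyaw,'rz',-dyaw/(np.pi/4))
M=R.from_euler('xyz',s['tool_rot']).as_matrix();print(M.T@(np.r_[.5432,.2859,s['tool_pos'][2]]-s['tool_pos'])/.6)
E
```

```text
[ 0.51307996 -0.2333877   0.24014579] [-3.14121943e+00  3.85986202e-04 -3.05199824e+00] 0.20990948143361293 49.99865233898163 6.2833
dyaw -0.6952236625868569 rz 0.885186259641202
[-1.27437140e-01  8.57516481e-01 -2.70852194e-04]
```

View pics/w2.png

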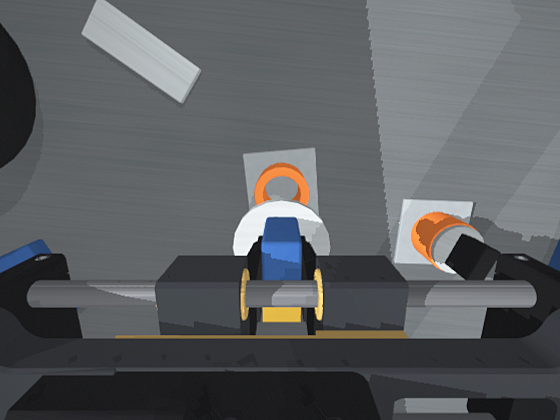

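The arbor is held level and lifted clear. I'll go next to the hub, stopping 80 mm short so that the wrist camera can see the face.

Request:
drive_tool(moves="-0.009 0.03 0 0 0 0 255;-0.018 0.059 0 0 0 0 255;-0.018 0.059 0 0 0 0 255;-0.018 0.06 0 0 0 0 255;-0.018 0.06 0 0 0 0 255;-0.018 0.06 0 0 0 0 255;-0.018 0.06 0 0 0 0 255;-0.018 0.06 0 0 0 0 255;-0.018 0.06 0 0 0 0 255;-0.018 0.06 0 0 0 0 255")

```text
t: 7.17
tool_pos: [0.5843, 0.117, 0.2379]
tool_rot: [-3.141, -0.004, -3.052]
force: [1.4, 0.2, -3.6]
grip_width: 0.211
finger_force: 50.0
```

Request:
drive_tool(moves="-0.018 0.06 0 0 0 0 255;-0.018 0.06 0 0 0 0 255;-0.015 0.055 0 0 0 0 255;-0.009 0.03 0 0 0 0.07 255;0 0 0 0 0 0.14 255;0 0 0 0 0 0.15 255;0 0 0 0 0 0.15 255;0 0 0 0 0 0.15 255;0 0 0 0 0 0.15 255;0 0 0 0 0 0.075 255")

```text
t: 8.0
tool_pos: [0.6091, 0.2407, 0.2375]
tool_rot: [-3.138, -0.003, 2.53]
force: [0.5, 0.0, -3.3]
grip_width: 0.209
finger_force: 50.0
```

Request:
drive_tool(moves="0 0 0 0 0 0 255;0 0 0 0 0 0 255")

```text
t: 8.17
tool_pos: [0.6093, 0.2407, 0.2383]
tool_rot: [-3.139, -0.002, 2.538]
force: [-0.3, -0.2, -3.7]
grip_width: 0.21
finger_force: 50.0
```

```bash
python3 - <<'E'
from h import *
s=manip.observe();im=manip.snapshot('wrist');np.save('pics/w3.npy',im);np.save('pics/w3s.npy',np.r_[s['tool_pos'],s['tool_rot']])
KT=cam('wrist',s);print(s['tool_pos'],s['tool_rot'],proj([.5432,.2859,.141],KT))
cv2.imwrite('pics/w3.png',im[:,:,::-1])
E
```

```text
[0.60933389 0.24068884 0.23830473] [-3.13910714e+00 -1.93096533e-03  2.53834160e+00] [281.35067912 125.00933279]
```

View pics/w3.png

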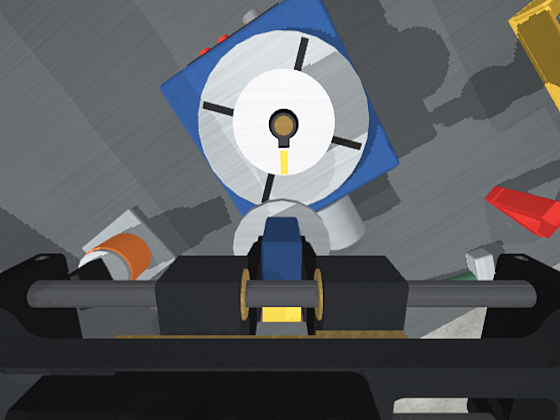

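The hub face is clear: the bore is at about (284,124), the keyway and mark point down the picture to (284,161), and the held arbor's flange arc shows at the top edge near row 200. Next: circle fits in both planes.

```bash
cat >> h.py <<'E'
def circ(im,KT,c0,z,r0,angs,w,it=3):
    g=cv2.cvtColor(im,cv2.COLOR_RGB2GRAY).astype(np.float32);c=np.array(c0[:2],float)
    rs=np.arange(r0-w,r0+w,.0002)
    for _ in range(it):
        P=[]
        for a in angs:
            uv=np.array([proj(np.r_[c+r*np.array([np.cos(a),np.sin(a)]),z],KT) for r in rs],np.float32)
            v=cv2.remap(g,uv[:,:1],uv[:,1:],cv2.INTER_LINEAR).ravel();v=np.convolve(v,np.ones(5)/5,'same')
            d=np.abs(np.gradient(v))[4:-4];i=d.argmax()+4
            P.append(c+rs[i]*np.array([np.cos(a),np.sin(a)]))
        P=np.array(P);keep=np.ones(len(P),bool)
        for _ in range(4):
            A=np.c_[2*P[keep],np.ones(keep.sum())];x=np.linalg.lstsq(A,(P[keep]**2).sum(1),rcond=None)[0]
            cc=x[:2];r=np.sqrt(x[2]+cc@cc);e=np.abs(np.linalg.norm(P-cc,axis=1)-r);keep=e<max(.0006,2*np.median(e))
        c=cc
    return c,r,keep.sum(),len(P)
E
python3 - <<'E'
from h import *
im=np.load('pics/w3.npy');a=np.load('pics/w3s.npy');s=dict(tool_pos=a[:3],tool_rot=a[3:]);KT=cam('wrist',s)
h0=ray([284,122],.141,KT)[0][:2];full=np.radians(np.arange(0,360,6))
print('outer',circ(im,KT,h0,.141,.045,full,.006));
kw=np.radians(-36+np.arange(40,320,6))
b=circ(im,KT,h0,.141,.0135,kw,.004);print('bore',b)
c,k=cent(mask(im,(18,90,100),(35,255,255),(270,145,300,180)));y=ray(c,.141,KT)[0];print(c,k,'mark',y,np.degrees(np.arctan2(*(y[:2]-b[0])[::-1])))
for im_,a_ in((im,a),):
    M=R.from_euler('xyz',a_[3:]).as_matrix();zt=a_[2]-.0144+.008
    f=M[:2,0];th=np.arctan2(f[1],f[0]);
    F=circ(im_,KT,a_[:2],zt,.032,th+np.radians(np.r_[-50:-16:3,18:52:3]),.004);print('flange',F,F[0]-a_[:2],(F[0]-a_[:2])@M[:2,:2])
print(proj(np.r_[a[:2],zt],KT))
E
```

```text
outer (array([0.543442  , 0.28779588]), np.float64(0.045296968082977784), np.int64(60), 60)
bore (array([0.54337956, 0.28768417]), np.float64(0.013229391604990481), np.int64(47), 47)
[283.71348315 161.29213483] 178 mark [0.57073492 0.2696573  0.141     ] -33.3844262095639
flange (array([0.60660295, 0.24339709]), np.float64(0.029951180556088326), np.int64(17), 24) [-0.00273094  0.00270825] [0.00378536 0.00068092]
[281.13391566 248.64503426]
```

```bash
python3 - <<'E'
from h import *
from scipy.optimize import least_squares
a3=np.load('pics/w3s.npy');a2=np.array([.51308,-.23339,.24015,-3.14122,.000386,-3.052])
for nm,a in(('w2',a2),('w3',a3)):
    im=cv2.imread(f'pics/{nm}.png');g=cv2.GaussianBlur(cv2.cvtColor(im,cv2.COLOR_BGR2GRAY),(3,3),0).astype(np.float32)
    KT=cam('wrist',dict(tool_pos=a[:3],tool_rot=a[3:]));M=R.from_euler('xyz',a[3:]).as_matrix()
    for zo in(.0064,):
        P=[];rs=np.arange(.028,.037,.0002)
        for t in np.radians(np.r_[-60:61:4]):
            w=[a[:3]+M@np.array([r*np.cos(t),r*np.sin(t),zo]) for r in rs]
            uv=np.array([proj(x,KT) for x in w],np.float32);v=cv2.remap(g,uv[:,:1],uv[:,1:],1).ravel()
            i=np.abs(np.gradient(v)).argmax();P.append((rs[i]*np.cos(t),rs[i]*np.sin(t)))
        P=np.array(P);q=least_squares(lambda c:np.linalg.norm(P-c,axis=1)-.032,[0,0],loss='soft_l1',f_scale=.0003).x
        print(nm,zo,q*1e3,((np.linalg.norm(P-q,axis=1)-.032)*1e3).round(1))
E
```

```text
w2 0.0064 [ 0.54333345 -0.25829823] [-0.5 -0.1  0.1  0.4  0.2  0.4  0.4  0.2 -0.4 -0.4  0.   0.  -0.2  0.
 -0.2 -0.1  0.1 -0.3  0.1 -0.   0.2 -0.2  0.   0.1  0.1 -0.  -0.2  0.
  0.3  0.1 -0. ]
w3 0.0064 [0.9797016 0.5974869] [-0.2 -0.   0.1  0.2 -0.1  0.1 -0.  -0.3 -0.4 -0.8  3.1 -0.2  1.   1.1
 -0.5 -0.6 -0.4 -0.8  0.9  0.7  0.9  0.5  0.9  2.9 -0.3 -0.1 -0.1  0.1
 -0.1 -0.6 -1. ]
```

Request:
drive_tool(moves="0.03 0.001 0 0 0 -0.026 255;0.045 0.001 0 0 0 0 255;0.04 0.001 0 0 0 0 255;0.019 0 0 0 0 0 255;0 0 0 0 0 0 255;0 0 0 0 0 0 255;0 0 0 0 0 0 255")

```text
t: 8.8
tool_pos: [0.5447, 0.2867, 0.2402]
tool_rot: [-3.142, 0.0, 2.557]
force: [0.5, -0.4, -4.4]
grip_width: 0.21
finger_force: 50.0
```

```bash
cat > go.py <<'E'
from h import *
s=manip.observe();M=R.from_euler('xyz',s['tool_rot']).as_matrix()
W=R.from_euler('xyz',[np.pi,0,2.559]).as_matrix()
print(s['t'],s['tool_pos'],s['tool_rot'],s['force'],s['torque'])
print('shift',(M.T@(np.array([.544,.2877,s['tool_pos'][2]])-s['tool_pos'])/.6).round(4),'turn',(R.from_matrix(M.T@W).as_rotvec()/(np.pi/4)).round(4))
E
python3 go.py
```

```text
8.8 [0.54474948 0.28665109 0.2402357 ] [-3.14157367e+00  4.32158889e-04  2.55695287e+00] [ 0.52197659 -0.3768684  -4.38195759] [-0.02192304 -0.17137349  0.02594294]
shift [ 0.002   0.0008 -0.    ] turn [-0.      0.0006 -0.0026]
```

Request:
drive_tool(moves="0.002 0.001 0.02 0 0 0 255;0 0 0.02 0 0 0 255;0 0 0.01 0 0 0 255;0 0 0.01 0 0 0 255;0 0 0.01 0 0 0 255;0 0 0 0 0 0 255;0 0 0 0 0 0 255")

```text
t: 9.38
tool_pos: [0.5435, 0.2881, 0.1983]
tool_rot: [-3.141, -0.0, 2.556]
force: [-1.3, -0.1, -3.4]
grip_width: 0.209
finger_force: 50.0
```

```bash
python3 go.py
```

```text
9.3833 [0.54352593 0.28808698 0.19833927] [-3.14134096e+00 -1.72895925e-05  2.55639794e+00] [-1.28466143 -0.14638999 -3.36445853] [ 0.04082157 -0.12297339 -0.09245055]
shift [-0.001  -0.0001  0.    ] turn [-0.0003 -0.     -0.0033]
```

The shaft is in the bore, no significant contact so far. Ease down onto the key.

Request:
drive_tool(moves="0 0 0.003 0 0 0 255;0 0 0.003 0 0 0 255;0 0 0.003 0 0 0 255;0 0 0.003 0 0 0 255;0 0 0.002 0 0 0 255;0 0 0 0 0 0 255")

```text
t: 9.88
tool_pos: [0.5433, 0.2882, 0.1898]
tool_rot: [-3.141, 0.0, 2.557]
force: [0.4, 0.1, -4.0]
grip_width: 0.208
finger_force: 50.0
```

```bash
python3 go.py
```

```text
9.8833 [0.54332168 0.28817698 0.18975181] [-3.14134639e+00  1.89806199e-05  2.55657044e+00] [ 0.38999927  0.06976818 -3.99562381] [ 0.02214359 -0.2799214   0.06437392]
shift [-0.0014 -0.      0.    ] turn [-0.0003  0.     -0.0031]
```

Request:
drive_tool(moves="0 0 0.005 0 0 0 255;0 0 0.005 0 0 0 255;0 0 0.005 0 0 0 255;0 0 0.005 0 0 0 255;0 0 0.005 0 0 0 255;0 0 0.005 0 0 0 255;0 0 0 0 0 0 255")

```text
t: 10.47
tool_pos: [0.5432, 0.2881, 0.1713]
tool_rot: [-3.141, -0.0, 2.557]
force: [0.3, -0.3, -3.0]
grip_width: 0.208
finger_force: 50.0
```

Request:
drive_tool(moves="0 0 0.004 0 0 0 255;0 0 0.004 0 0 0 255;0 0 0.004 0 0 0 255;0 0 0.004 0 0 0 255;0 0 0 0 0 0 255")

```text
t: 10.88
tool_pos: [0.5434, 0.2882, 0.1624]
tool_rot: [3.141, 0.0, 2.556]
force: [-1.6, -0.8, 2.6]
grip_width: 0.207
finger_force: 50.0
```

Spring contact (about 7 N). Push on to seat it.

Request:
drive_tool(moves="0 0 0.003 0 0 0 255;0 0 0.003 0 0 0 255;0 0 0.003 0 0 0 255;0 0 0.002 0 0 0 255;0 0 0 0 0 0 255;0 0 0 0 0 0 255")

```text
t: 11.38
tool_pos: [0.5434, 0.2882, 0.1563]
tool_rot: [3.141, 0.0, 2.557]
force: [-2.4, -0.9, 6.9]
grip_width: 0.209
finger_force: 50.0
```

Request:
drive_tool(moves="0 0 0.002 0 0 0 255;0 0 0.002 0 0 0 255;0 0 0 0 0 0 255;0 0 0 0 0 0 255")

```text
t: 11.72
tool_pos: [0.5435, 0.2882, 0.1554]
tool_rot: [3.14, 0.001, 2.557]
force: [-6.0, -3.4, 19.0]
grip_width: 0.208
finger_force: 50.0
```

Request:
drive_tool(moves="0 0 0.001 0 0 0 255;0 0 0 0 0 0 255;0 0 0 0 0 0 255;0 0 0 0 0 0 255;0 0 0 0 0 0 255")

```text
t: 12.13
tool_pos: [0.5435, 0.2883, 0.1554]
tool_rot: [3.14, 0.001, 2.557]
force: [-6.7, -3.9, 24.9]
grip_width: 0.206
finger_force: 50.0
```

```bash
python3 go.py; python3 - <<'E'
from h import *
im=manip.snapshot('scene');cv2.imwrite('pics/s4.png',cv2.resize(im[120:360,200:500,::-1],(750,600),interpolation=cv2.INTER_CUBIC))
E
```

```text
12.1333 [0.54347959 0.28826166 0.15538195] [3.14000067e+00 1.39198714e-03 2.55668272e+00] [-6.67045031 -3.87557423 24.89235713] [-0.90054815  1.6419691   0.04197368]
shift [-0.0012 -0.0003  0.    ] turn [ 0.002   0.0018 -0.0029]
```

View pics/s4.png

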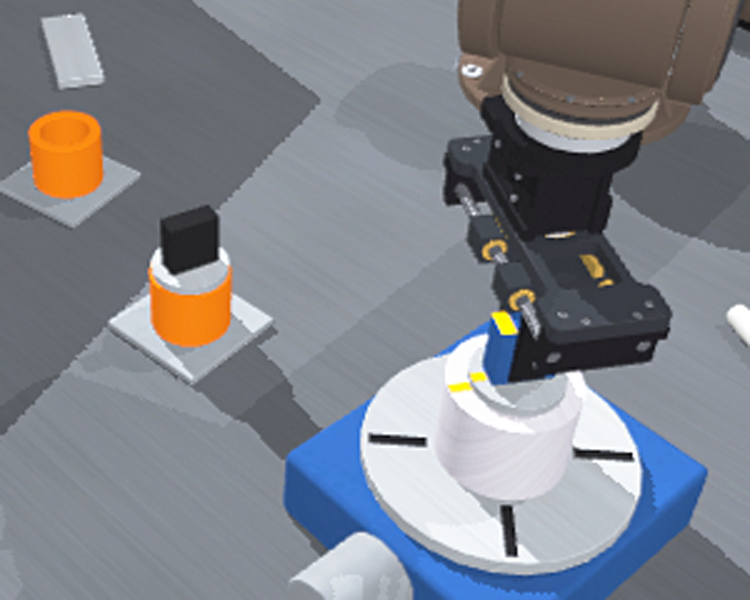

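The flange lies flat on the hub at (510,385), its yellow mark lines up with the hub's at (465,382), and the plain arbor stands untouched at (190,250). Handing in.

```bash
python3 -c "
from cell import manip;print(manip.finish_job())"
```

```text
the job is handed in; nothing more can be done
None
```

The keyed arbor is in the hub with its key in the keyway and the flange flat on the face; the arm is still gripping it at 50 N and pushing down with about 25 N, the plain arbor was left where it stood, and the job was handed in at about 12 s (no verdict was returned).

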